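# Park the weighted plummet heavy end down

## Robot

A 6-joint arm with a two-finger parallel gripper is mounted at the origin on the work surface. World frame = base frame: x ahead of the robot, y to its left, z up, the work surface at z = 0. Lengths are in m, angles in rad, forces in N, time in s.
With the tool pointing down it reaches from about 0.3 to 0.775 m from the base axis. Payload 14.6 kg.
Tool frame: the origin (TCP) lies at the very end of the fingers, on their centre line; the grasp point (between the pads) lies 19 mm behind it; z points along the fingers, y is the direction in which the jaws open and shut (so a half turn about z gives the same grasp; the last joint's range is limited). The gripper opens to 85 mm and grips with 20 to 120 N. Pads are 22 mm wide; open, the fingers measure 114 mm over their backs; the gripper's body (76 mm by 85 mm) begins 54 mm behind the grasp point. The pads swing forward as they close: fully open they stand 13 mm farther back than shut.
Start: joints at [1.167, 0.3, 1.521, -0, 1.321, -0.067], TCP at [0.182, 0.519, 0.231] pointing down, gripper open.
Joint ranges: [-3.03, 3.03], [-0.79, 2.21], [0.23, 2.52], [-1.04, 4.18], [0, 3.07], [-2.55, 2.55]. Speed limits (rad/s): [2.22, 2.22, 2.57, 3.14, 3.14, 3.14].

## Interface

Orientations are given as a 3x3 rotation matrix whose columns are the frame's x, y, z axes.
In Python, from station import readout, eyes, ticket gives the robot as it stands.
- The arm moves only by the shell command python3 -m crank 'ROWS' [OPENING]. ROWS is JSON, a list of rows, each a list of 6 numbers: the shift along the tool's x, y, z as a fraction of full scale, then the turn, a rotation vector about the tool's x, y, z as a fraction of full scale. In form: [[dx, dy, dz, wx, wy, wz], ...]. A call has 1 to 20 rows; each row is the pose to reach, as a shift and turn from the pose measured when the call began, along the tool's axes at that moment, turning the shorter way round; what a row does not reach only later rows make up. Full scale, the value 1, is 800 mm for a shift and pi rad for a turn. A row lasts 1/12 s, in which the tool goes at most 41.7 mm and 7.16 degrees, less where a joint would pass 70% of its speed; a pose out of reach is approached as far as the arm can. A call with a number of a shift or a turn outside -1 to 1 is refused whole. A call with a gripper value outside its range is refused whole. OPENING is the gripper's target within -1 to 1 (fully open at 1, half-way at 0, shut at -1), set as the call begins (- or left out, the last holds). The fingers move at their own pace and stop on an object; the grip force is fixed at half the most. Time passes only in rows, so rows that repeat a pose let the fingers close. It gives the time, the measured TCP pose, the force and the opening at its end, in the units of the state.
- readout.sense(): the state, without advancing time (a new reading comes with each control period).
- eyes.grab_frame(name): name is "side" or "top" or "wrist"; returns a dict with "image" (420x560x3 uint8, blue, green, red), "fx", "fy", "cx", "cy" (pixels), "xyz" and "orientation" of the camera in the world; the wrist camera has in their place "mount" (4x4, takes a point from camera to tool coordinates, whose origin is the TCP and whose axes are the flange's). Camera axes: x right, y up, looking along -z (the intrinsics and any distortion apply to the point x, -y, -z); pixel columns grow to the right and rows downward; lengths in m; the calibration is good to about 2 mm. A picture is of the moment at which its call begins: read the wrist's pose just before it. There is no depth.
- ticket.close_job(): hands the job in, once; it reports no verdict.
The state is a dict: "t": time; "joint_positions": joint angles; "qvel": joint speeds; "effort": joint torques, N m; "ee_pos": TCP position; "tool_rot": TCP orientation; "ft_force": force on the tool from outside, world axes, zero at the start; "moment": the same for the moment, N m; "width": opening from 0.0 (shut) to 1.0 (fully open).
Only numpy, scipy, OpenCV 4.12 (cv2) and the standard library are available. Lean on these libraries where they do the work, as an engineer would, in place of code of your own. Each camera call takes 0.05 s, during which the arm holds its last target. There are 200 camera calls.

## Task

One end of the red plummet is weighted, but its ends look alike. Pick it up by the black tab of its bail and let it hang clear of the bench, so that the heavy end finds its way down, then stand it upright on that end inside the blue dish, setting it down rather than dropping it, and let go. Leave its grey look-alike where it lies.

Things in the scene. Friction and masses are not known exactly. Their poses are not given: they have to be found in the camera images.
- red_plummet: Red tube, about 450 g, 100 mm long, 30 mm diameter, 32 mm square aluminium end caps 8 mm thick; one end weighted, unseen (centre of mass 25 mm off middle). Origin at its middle on the centreline, 16 mm up when lying; x along the tube, y along the bail's hinge pin, z up when lying. Hung from the bail it swings heavy end down to within 7 deg of upright. Standing, its middle is 50 mm up.
- red_tab (a point): Centre of the black grip tab on the red plummet's steel bail (arch 44 mm wide, hinged at the tube's middle, stays where left, at first up to 9 deg off upright), 76 mm from the tube's middle. Tab 12 mm thick along x, 30 mm along y (hinge pin), 26 mm tall along z: pinch its 12 mm from above. 92 mm above bench at first; the tube swings within 53 mm of the pin.
- dish_floor (a point): Centre of the inner floor of the round blue dish, fixed to the bench: outer diameter 90 mm, inner 80 mm, floor 5 mm and rim 12 mm above the bench. z up.
- grey_plummet: Grey look-alike of the red plummet, same sizes and bail, lying on the bench, 105 mm tall to the top of its tab: a bystander. Origin at the middle of the tube, x along it. Also about, unlisted: a white slotted rest block, fixed, 40 x 80 x 40 mm high, and a screwdriver.
Things that resemble listed ones, but are neither listed nor needed, are in the scene too. Of the things shaped like the part that bears dish_floor, the blue one is meant.

How it is judged:
On the way, in this order (a step that is already met when the one before it is completed fails the run):
1. the red plummet hangs from its tab in the grip, heavy end down, its lower end clear of the bench by 25 mm or more (height (world z) of red_plummet above 0.075 m and angle between red_plummet's own x axis and vertical below 0.26 rad and distance between the grasp point and red_tab below 0.03 m), for 0.2 s.
2. it is brought down, still held by its tab, to within 15 mm of the dish's floor (z of red_plummet in the frame of dish_floor below 0.065 m and horizontal distance between red_plummet and dish_floor below 0.025 m and distance between the grasp point and red_tab below 0.03 m).
At the end, for the whole second after the job is handed in: The red plummet stands at rest and released on its heavy end on the floor of the blue dish, upright within 10 degrees, its middle within 20 mm of the dish's centre; the grey plummet lies within 30 mm of where it was (horizontal distance between red_plummet and dish_floor below 0.02 m and angle between red_plummet's own x axis and vertical below 0.175 rad and z of red_plummet in the frame of dish_floor between 0.04 and 0.056 m and linear speed of red_plummet below 0.02 m/s and distance of grey_plummet from where it was at the start of the episode below 0.03 m); the robot touches nothing.
It fails at once if the grey plummet is moved by more than 30 mm (distance of grey_plummet from where it was at the start of the episode above 0.03 m).
It also fails if it takes over 35 s, if anything falls off the work surface, if the arm or the gripper's body presses on something with over 40 N, if the wrist force passes 120 N, or if a joint passes its speed limit or range.

## Working session

There is one attempt and no reset: what is moved stays moved. The work goes in short steps, Python scripts to look and compute and a shell command to move; the robot and the scene stay as the last step left them, time stands still between calls to the robot, and variables do not carry over. Pictures are saved under pics/ and viewed, about 8 in all and at most 12, crops included, and the job is handed in when it is done.

```bash
mkdir -p pics; cat > h.py <<'E'
import numpy as np, cv2
from station import readout, eyes, ticket
def grab(n):
    s=readout.sense(); f=eyes.grab_frame(n)
    if n=="wrist":
        T=np.eye(4); T[:3,:3]=s["tool_rot"]; T[:3,3]=s["ee_pos"]
        M=T@np.array(f["mount"]); f["xyz"]=M[:3,3]; f["orientation"]=M[:3,:3]
    f["R"]=np.array(f["orientation"]).reshape(3,3); f["p"]=np.array(f["xyz"]); return f
def ray(f,u,v):
    d=f["R"]@np.array([(u-f["cx"])/f["fx"],-(v-f["cy"])/f["fy"],-1]); return f["p"],d/np.linalg.norm(d)
def onplane(f,u,v,z):
    p,d=ray(f,u,v); return p+d*(z-p[2])/d[2]
def proj(f,P):
    c=f["R"].T@(np.array(P)-f["p"]); return f["cx"]+f["fx"]*c[0]/-c[2], f["cy"]-f["fy"]*c[1]/-c[2]
E
python3 - <<'E'
from h import *
s=readout.sense(); print(s)
a=[]
for n in("top","side"):
    f=grab(n); cv2.imwrite(f"pics/{n}0.png",f["image"]); print({k:v for k,v in f.items() if k not in("image","R","p")})
E
```

```text
{'t': 0.0, 'joint_positions': array([ 1.16743080e+00,  3.00506724e-01,  1.52158918e+00,  2.91677769e-06,
        1.32070281e+00, -6.66137508e-02]), 'qvel': array([-0.00157734,  0.00079398,  0.0015671 ,  0.00069831, -0.00138156,
        0.00010775]), 'effort': array([-4.12707406e-03, -5.43508601e+01, -3.61780465e+01, -1.31462007e-04,
        4.01729601e-03, -2.85563935e-06]), 'ee_pos': array([0.18164879, 0.51888661, 0.23069835]), 'tool_rot': array([[-9.43832670e-01,  3.30423461e-01, -4.75996378e-04],
       [ 3.30423794e-01,  9.43832024e-01, -1.10815699e-03],
       [ 8.30995558e-05, -1.20319530e-03, -9.99999273e-01]]), 'ft_force': array([0.48198836, 0.42507315, 0.31933629]), 'moment': array([-0.01337388, -0.02293584,  0.01446272]), 'width': 1.0045228360580434}
{'fx': 441.76783718861617, 'fy': 441.76783718861617, 'cx': 277.0390265837657, 'cy': 209.4479121254878, 'xyz': array([ 0.4414528 , -0.00864748,  1.06551178]), 'orientation': array([[ 0.00610816,  0.99707853, -0.07613867],
       [-0.99966027,  0.00415916, -0.0257304 ],
       [-0.02533856,  0.07626997,  0.99676519]])}
{'fx': 458.40049253521073, 'fy': 458.40049253521073, 'cx': 288.34996261290974, 'cy': 214.73315077971105, 'xyz': array([ 0.04740265, -0.56257961,  0.59405761]), 'orientation': array([[ 0.74913162,  0.3845393 , -0.53938051],
       [-0.6621199 ,  0.41012237, -0.62721358],
       [-0.01997626,  0.8270001 ,  0.56184676]])}
```

View pics/top0.png

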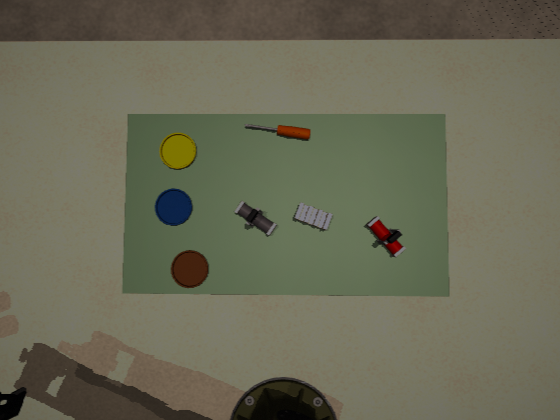

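View pics/side0.png

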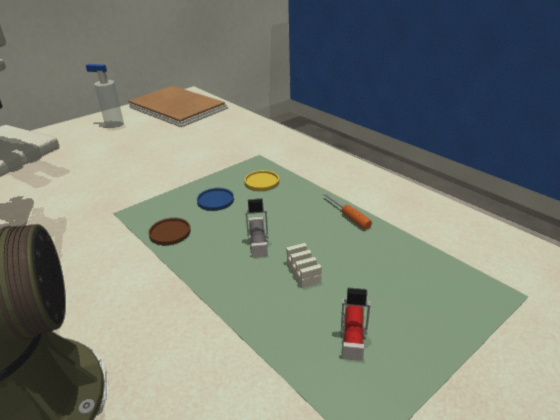

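The top view shows the red plummet at (385,236), the grey one at (256,218), the blue dish at (174,207) with yellow (178,151) and brown (190,268) dishes, the rest block at (313,216) and the screwdriver at (290,131). The side view agrees: red tab at (357,297), blue dish at (215,199), grey tab at (256,206).

```bash
python3 - <<'E'
from h import *
T=grab("top"); S=grab("side")
def comp(m,near):
    n,l,st,c=cv2.connectedComponentsWithStats(m.astype(np.uint8))
    i=1+np.argmin([np.hypot(*(c[k]-near))-(0.001*st[k,4]) + (1e3 if st[k,4]<25 else 0) for k in range(1,n)]); return l==i,st[i]
def rd(f): 
    h=cv2.cvtColor(f["image"],cv2.COLOR_BGR2HSV); return h[...,0].astype(int),h[...,1].astype(int),h[...,2].astype(int)
h,s,v=rd(T)
blue=(abs(h-112)<12)&(s>120)
m,st=comp(blue,(174,207)); ys,xs=np.nonzero(m); (c,r)=cv2.minEnclosingCircle(np.c_[xs,ys].astype(np.float32))
d=onplane(T,*c,.010); print("dish top",c,r,d, "diam",2*r*1.05/T["fx"])
hS,sS,vS=rd(S)
m,st=comp((abs(hS-112)<12)&(sS>120),(215,199)); ys,xs=np.nonzero(m); e=cv2.fitEllipse(cv2.convexHull(np.c_[xs,ys].astype(np.int32))); print("dish side",e[0],onplane(S,*e[0],.010))
red=((h<6)|(h>174))&(s>150)&(v>60)
b=np.zeros_like(red);b[205:270,355:415]=1
ys,xs=np.nonzero(red&b); rr=cv2.minAreaRect(np.c_[xs,ys].astype(np.float32)); print("red",rr,onplane(T,*rr[0],.02))
box=cv2.boxPoints(rr); print([onplane(T,*q,.016)[:2].round(4) for q in box])
# tab: black in side
k=(vS<40); bb=np.zeros_like(k);bb[280:310,340:375]=1
ys,xs=np.nonzero(k&bb); uv=(xs.mean(),ys.mean()); print("tab side",uv,xs.min(),xs.max(),ys.min(),ys.max()); ps=onplane(S,*uv,.092); print(ps, "proj top",proj(T,ps))
def crop(f,x,y,w,h,k): return cv2.resize(f["image"][y:y+h,x:x+w],None,fx=k,fy=k,interpolation=cv2.INTER_CUBIC)
a=crop(T,355,206,60,60,6); c2=crop(S,325,280,60,80,4.5)
cv2.imwrite("pics/c1.png",np.hstack([a,c2[:360]]))
E
```

```text
dish top (172.98165893554688, 206.81192016601562) 18.505474090576172 [0.52740938 0.26976529 0.01      ] diam 0.08796814145077236
dish side (214.91810607910156, 198.80841064453125) [0.52434923 0.26132106 0.01      ]
red ((386.05438232421875, 236.3875274658203), (36.221065521240234, 11.515935897827148), 48.99091720581055) [ 0.45892808 -0.23816505  0.02      ]
[array([ 0.4821, -0.2012]), array([ 0.5001, -0.2218]), array([ 0.436 , -0.2767]), array([ 0.4182, -0.2561])]
tab side (np.float64(356.27131782945736), np.float64(296.72093023255815)) 347 365 289 304
[ 0.4570973  -0.24153547  0.092     ] proj top (np.float64(394.88438709641525), np.float64(236.72529657673505))
```

View pics/c1.png

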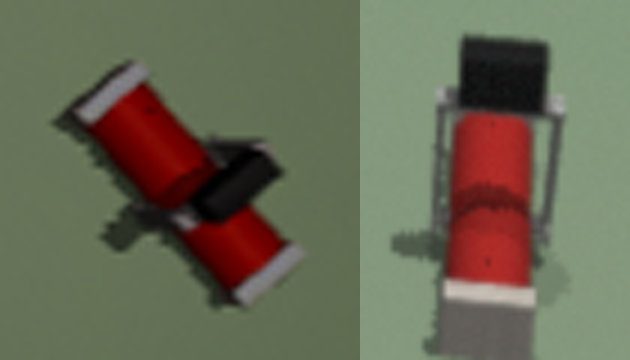

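Only one red plummet fits (385,236); grey one is the bystander. The crop confirms the red tube with its black tab at top pixel (394.7,236.3), matching the side view's tab point (0.457,-0.2415,0.092) projected into the top view. Blue is the meant dish.

```bash
cat >> h.py <<'E'
def shift(P,yang=None):
    s=readout.sense(); R=np.array(s["tool_rot"]); d=R.T@(np.array(P)-s["ee_pos"])/.8
    if yang is None: w=np.zeros(3)
    else:
        a=np.deg2rad(yang); y=np.array([np.cos(a),np.sin(a),0]); z=np.array([0,0,-1.]); G=np.c_[np.cross(y,z),y,z]
        w=cv2.Rodrigues(R.T@G)[0].ravel()/np.pi
    print(np.r_[d,w].round(4), "t",s["t"],"F",np.round(s["ft_force"],1))
E
python3 - <<'E'
from h import *
shift([.45,.1,.24],40.6); shift([.457,-.2415,.22],40.6)
E
```

```text
[-4.896e-01 -3.835e-01 -1.110e-02 -2.000e-04  0.000e+00  1.672e-01] t 0.2 F [ 0.  -0.2 -0.2]
[-6.389e-01 -7.835e-01  1.420e-02 -2.000e-04  0.000e+00  1.672e-01] t 0.2 F [ 0.  -0.2 -0.2]
```

```bash
python3 -m crank '[[-0.49,-0.384,-0.011,0,0,0.167],[-0.49,-0.384,-0.011,0,0,0.167],[-0.49,-0.384,-0.011,0,0,0.167],[-0.49,-0.384,-0.011,0,0,0.167],[-0.49,-0.384,-0.011,0,0,0.167],[-0.49,-0.384,-0.011,0,0,0.167],[-0.49,-0.384,-0.011,0,0,0.167],[-0.49,-0.384,-0.011,0,0,0.167],[-0.49,-0.384,-0.011,0,0,0.167],[-0.49,-0.384,-0.011,0,0,0.167],[-0.49,-0.384,-0.011,0,0,0.167],[-0.639,-0.783,0.014,0,0,0.167],[-0.639,-0.783,0.014,0,0,0.167],[-0.639,-0.783,0.014,0,0,0.167],[-0.639,-0.783,0.014,0,0,0.167],[-0.639,-0.783,0.014,0,0,0.167],[-0.639,-0.783,0.014,0,0,0.167],[-0.639,-0.783,0.014,0,0,0.167],[-0.639,-0.783,0.014,0,0,0.167],[-0.639,-0.783,0.014,0,0,0.167]]' 1
python3 - <<'E'
from h import *
shift([.457,-.2415,.22],40.6)
f=grab("wrist"); cv2.imwrite("pics/w1.png",f["image"]); print(proj(f,[.457,-.2415,.092]),f["p"])
E
```

```text
t: 1.87
ee_pos: [0.4567, -0.2426, 0.2201]
tool_rot: [[-0.651, 0.759, -0.0], [0.759, 0.651, -0.001], [-0.0, -0.001, -1.0]]
ft_force: [0.8, 1.8, 0.2]
width: 1.001
[ 0.0008  0.0011  0.0001 -0.0002  0.0001  0.0002] t 1.8667 F [0.8 1.8 0.2]
(np.float64(276.0539448923073), np.float64(203.02038764480113)) [ 0.40802397 -0.18638847  0.36198537]
```

View pics/w1.png

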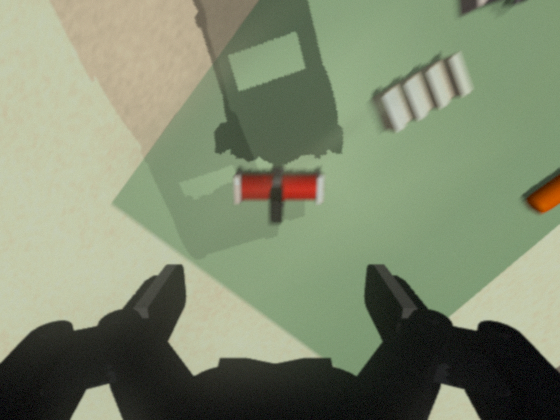

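Wrist view: red tube level at (278,187), the black tab centre at about (277,205) versus (276,203) predicted, jaw axis along the tube. Descend and grip.

```bash
python3 -m crank '[[0,0.001,0.05,0,0,0],[0,0.001,0.09,0,0,0],[0,0.001,0.13,0,0,0],[0,0.001,0.16,0,0,0],[0,0.001,0.179,0,0,0],[0,0.001,0.179,0,0,0],[0,0.001,0.179,0,0,0]]' 
python3 -m crank '[[0,0,0,0,0,0],[0,0,0,0,0,0],[0,0,0,0,0,0],[0,0,0,0,0,0],[0,0,0,0,0,0],[0,0,0,0,0,0],[0,0,0,0,0,0],[0,0,0,0,0,0],[0,0,0,0,0,0],[0,0,0,0,0,0],[0,0,0,0,0,0],[0,0,0,0,0,0]]' -1
```

```text
t: 2.5
ee_pos: [0.457, -0.2477, 0.076]
tool_rot: [[-0.649, 0.761, -0.002], [0.761, 0.649, -0.001], [0.0, -0.002, -1.0]]
ft_force: [-0.3, -0.1, -0.8]
width: 1.002
t: 3.5
ee_pos: [0.4574, -0.2481, 0.0768]
tool_rot: [[-0.649, 0.761, -0.0], [0.761, 0.649, -0.002], [-0.002, -0.002, -1.0]]
ft_force: [0.1, -1.1, 5.9]
width: 0.128
```

```bash
python3 -m crank '[[0,0,-0.01,0,0,0],[0,0,-0.025,0,0,0],[0,0,-0.045,0,0,0],[0,0,-0.065,0,0,0],[0,0,-0.085,0,0,0],[0,0,-0.105,0,0,0],[0,0,-0.125,0,0,0],[0,0,-0.145,0,0,0],[0,0,-0.165,0,0,0],[0,0,-0.185,0,0,0],[0,0,-0.205,0,0,0],[0,0,-0.225,0,0,0],[0,0,-0.24,0,0,0],[0,0,-0.245,0,0,0],[0,0,-0.245,0,0,0],[0,0,-0.245,0,0,0],[0,0,-0.245,0,0,0],[0,0,-0.245,0,0,0],[0,0,-0.245,0,0,0],[0,0,-0.245,0,0,0]]'
python3 - <<'E'
from h import *
f=grab("side"); s=readout.sense(); u,v=map(int,proj(f,s["ee_pos"])); print(u,v,s["ee_pos"])
x=max(0,min(u-120,320));y=max(0,min(v-60,240))
cv2.imwrite("pics/s1.png",cv2.resize(f["image"][y:y+180,x:x+240],None,fx=3,fy=3)); print(x,y)
im=f["image"]; cv2.imwrite("pics/s1full.png",im)
shift([.5274,.2698,.28],40.6); shift([.457,.0,.28],40.6)
E
```

```text
t: 5.17
ee_pos: [0.4574, -0.2476, 0.2724]
tool_rot: [[-0.649, 0.761, -0.001], [0.761, 0.649, -0.002], [-0.001, -0.002, -1.0]]
ft_force: [0.6, 0.2, -5.2]
width: 0.129
368 198 [ 0.45746732 -0.2476579   0.27250773]
248 138
[ 4.354e-01  4.862e-01 -1.090e-02 -7.000e-04  4.000e-04 -8.000e-04] t 5.2167 F [ 0.3  1.1 -5. ]
[ 0.2359  0.2004 -0.01   -0.0007  0.0004 -0.0008] t 5.2167 F [ 0.3  1.1 -5. ]
```

View pics/s1.png

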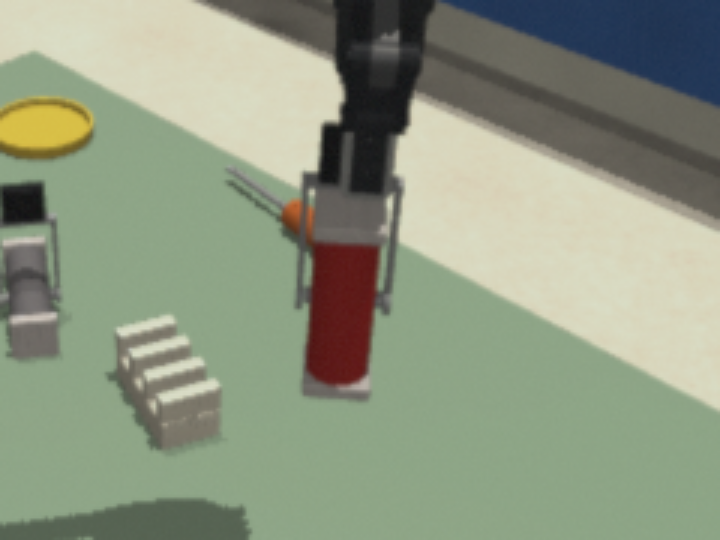

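The plummet hangs upright below the jaws (tube (340,310) in the crop), the lower cap well clear. Move gently toward the dish.

```bash
python3 -m crank '[[0.008,0.009,0,0,0,0],[0.022,0.024,-0.001,0,0,0],[0.042,0.047,-0.002,0,0,0],[0.064,0.072,-0.003,0,0,0],[0.088,0.098,-0.004,0,0,0],[0.112,0.125,-0.005,0,0,0],[0.136,0.152,-0.006,0,0,0],[0.16,0.179,-0.007,0,0,0],[0.184,0.206,-0.008,0,0,0],[0.208,0.233,-0.009,0,0,0],[0.232,0.26,-0.01,0,0,0],[0.256,0.286,-0.01,0,0,0],[0.28,0.313,-0.01,0,0,0],[0.304,0.34,-0.01,0,0,0],[0.326,0.365,-0.01,0,0,0],[0.344,0.386,-0.01,0,0,0],[0.358,0.4,-0.01,0,0,0],[0.367,0.41,-0.01,0,0,0],[0.372,0.416,-0.01,0,0,0],[0.374,0.418,-0.01,0,0,0]]'
python3 -m crank '[[0,0,0,0,0,0],[0,0,0,0,0,0],[0,0,0,0,0,0]]'
python3 - <<'E'
from h import *
for n in("wrist","top","side"):
    f=grab(n); im=f["image"]; cv2.imwrite(f"pics/{n}2.png",im)
    hh=cv2.cvtColor(im,cv2.COLOR_BGR2HSV).astype(int); m=((abs(hh[...,0]-112)<12)&(hh[...,1]>120)).astype(np.uint8)
    if n=="side": m[:,290:]=0
    k,l,st,c=cv2.connectedComponentsWithStats(m); i=1+np.argmax(st[1:,4]); print(n,st[i],c[i].round(1))
    ct=max(cv2.findContours((l==i).astype(np.uint8),0,1)[0],key=len); e=cv2.fitEllipse(cv2.convexHull(ct)); print(e,onplane(f,*e[0],.012))
    print("pred",proj(f,[.5274,.2698,.012]))
a=cv2.imread("pics/wrist2.png"); b=cv2.imread("pics/side2.png")[100:310,140:420]
cv2.imwrite("pics/ws.png",np.hstack([cv2.resize(a,(400,300)),cv2.resize(b,(400,300))]))
E
```

```text
t: 6.88
ee_pos: [0.5177, 0.1977, 0.2794]
tool_rot: [[-0.649, 0.761, -0.001], [0.761, 0.649, -0.002], [-0.001, -0.002, -1.0]]
ft_force: [0.3, -0.3, -4.8]
width: 0.131
t: 7.13
ee_pos: [0.5177, 0.197, 0.2794]
tool_rot: [[-0.649, 0.761, -0.001], [0.761, 0.649, -0.002], [-0.001, -0.002, -1.0]]
ft_force: [-0.2, -0.4, -3.7]
width: 0.131
wrist [ 285  105   65   68 2944] [315.7 137.5]
((317.3739929199219, 138.23773193359375), (64.92619323730469, 68.13722229003906), 12.658231735229492) [0.52715111 0.27042288 0.012     ]
pred (np.float64(317.1896687645577), np.float64(138.73844234874346))
top [177 189  12   9  41] [181.7 192.6]
((181.940673828125, 193.2328338623047), (4.385289192199707, 14.399261474609375), 122.64571380615234) [0.56020097 0.24828249 0.012     ]
pred (np.float64(172.75120219612106), np.float64(206.7474600869529))
side [198 189  35  21 600] [215.  198.9]
((214.97689819335938, 198.9005889892578), (21.028514862060547, 35.86160659790039), 82.64363098144531) [0.5225852 0.2580544 0.012    ]
pred (np.float64(213.91149652609943), np.float64(196.28405573929243))
```

View pics/ws.png

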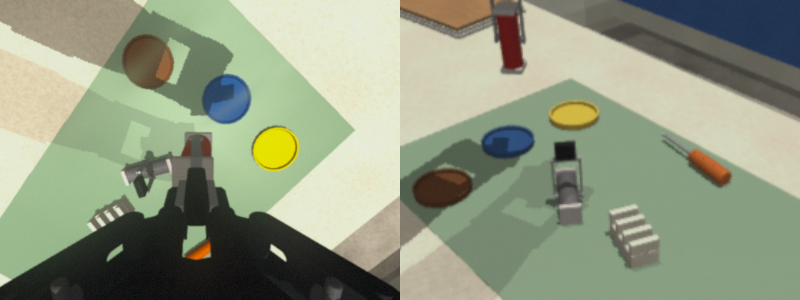

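Wrist view shows blue dish at full pixel (317,138), and its rim point (0.527,0.270) matches the top view; plummet hangs short of it. Check the tube's offset from the TCP.

```bash
python3 - <<'E'
from h import *
f=grab("side"); im=f["image"]; s=readout.sense(); e=np.array(s["ee_pos"])
hh=cv2.cvtColor(im,cv2.COLOR_BGR2HSV).astype(int); m=(((hh[...,0]<6)|(hh[...,0]>174))&(hh[...,1]>130)).astype(np.uint8)
k,l,st,c=cv2.connectedComponentsWithStats(m); i=1+np.argmax(st[1:,4]); print(st[i],c[i])
ys,xs=np.nonzero(l==i); print(cv2.minAreaRect(np.c_[xs,ys].astype(np.float32)))
for d in([0,0,-.061],[-.0032,.0027,-.061],[-.0064,.0054,-.061]): print(d,np.round(proj(f,e+d),1))
print(np.round(proj(f,e+[0,0,-.019]),1),np.round(proj(f,e+[0,0,-.103]),1))
o=np.array([-.0032,.0027,0])
shift(np.array([.5272,.2700,.28])-o,40.6); shift(np.array([.5272,.2700,.135])-o,40.6)
E
```

```text
[208 111  18  37 459] [216.55337691 128.77124183]
((216.5199737548828, 128.6400146484375), (37.33523941040039, 13.293608665466309), 81.8698959350586)
[0, 0, -0.061] [218.6 126.2]
[-0.0032, 0.0027, -0.061] [216.5 126.2]
[-0.0064, 0.0054, -0.061] [214.5 126.3]
[216.4 106.5] [220.7 144.8]
[ 0.0563  0.0689 -0.0009 -0.0007  0.0003 -0.0008] t 7.3333 F [-0.1 -0.1 -5.3]
[ 0.0565  0.0693  0.1803 -0.0007  0.0003 -0.0008] t 7.3333 F [-0.1 -0.1 -5.3]
```

Offset estimate confirmed (column 216.5 matches). Move over, then down.

```bash
python3 -m crank '[[0.01,0.012,0,0,0,0],[0.025,0.03,0,0,0,0],[0.04,0.049,0,0,0,0],[0.05,0.061,0,0,0,0],[0.056,0.069,0,0,0,0],[0.056,0.069,0.01,0,0,0],[0.056,0.069,0.03,0,0,0],[0.056,0.069,0.05,0,0,0],[0.056,0.069,0.07,0,0,0],[0.056,0.069,0.09,0,0,0],[0.056,0.069,0.11,0,0,0],[0.056,0.069,0.13,0,0,0],[0.056,0.069,0.145,0,0,0],[0.056,0.069,0.158,0,0,0],[0.056,0.069,0.168,0,0,0],[0.056,0.069,0.175,0,0,0],[0.056,0.069,0.18,0,0,0],[0.056,0.069,0.18,0,0,0],[0.056,0.069,0.18,0,0,0],[0.056,0.069,0.18,0,0,0]]'
python3 - <<'E'
from h import *
f=grab("side"); im=f["image"]; e=np.array(readout.sense()["ee_pos"])
hh=cv2.cvtColor(im,cv2.COLOR_BGR2HSV).astype(int); m=(((hh[...,0]<6)|(hh[...,0]>174))&(hh[...,1]>130)).astype(np.uint8)
k,l,st,c=cv2.connectedComponentsWithStats(m); i=1+np.argmax(st[1:,4]); print(st[i],c[i],np.round(proj(f,e+[-.0032,.0027,-.061]),1))
cv2.imwrite("pics/s3.png",cv2.resize(im[110:230,150:290],None,fx=4,fy=4,interpolation=cv2.INTER_CUBIC))
o=np.array([-.0032,.0027,0])
for z in(.120,.1155): shift(np.array([.5272,.2700,z])-o,40.6)
E
```

```text
t: 9.0
ee_pos: [0.5308, 0.267, 0.1359]
tool_rot: [[-0.649, 0.761, -0.0], [0.761, 0.649, -0.002], [-0.001, -0.001, -1.0]]
ft_force: [-0.0, 0.5, -4.5]
width: 0.127
[204 161  15  31 341] [211.08504399 176.17302053] [211.  173.4]
[ 0.0006 -0.0001  0.0199 -0.0004  0.0004 -0.0008] t 9.05 F [-0.1  0.1 -4.3]
[ 0.0006 -0.0001  0.0255 -0.0004  0.0004 -0.0008] t 9.05 F [-0.1  0.1 -4.3]
```

View pics/s3.png

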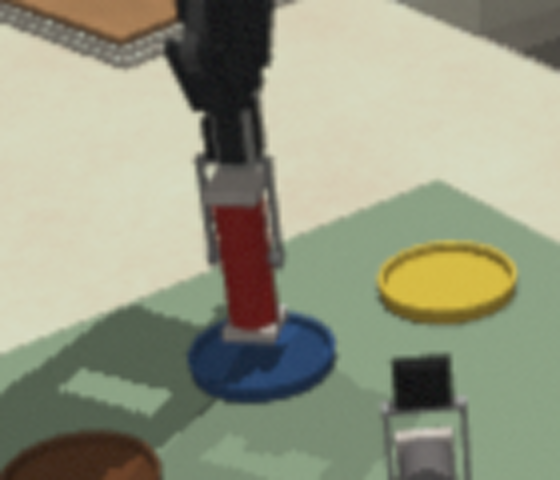

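The tube hangs centred just above the blue dish ((245,330) in the crop). Lower slowly, watching force.

```bash
python3 -m crank '[[0,0,0.005,0,0,0],[0,0,0.01,0,0,0],[0,0,0.014,0,0,0],[0,0,0.018,0,0,0],[0,0,0.021,0,0,0],[0,0,0.022,0,0,0],[0,0,0.022,0,0,0],[0,0,0.022,0,0,0]]'; python3 -m crank '[[0,0,0.001,0,0,0],[0,0,0.002,0,0,0],[0,0,0.0025,0,0,0],[0,0,0.0025,0,0,0]]'
```

```text
t: 9.72
ee_pos: [0.5308, 0.267, 0.1183]
tool_rot: [[-0.649, 0.761, 0.0], [0.761, 0.649, -0.002], [-0.001, -0.001, -1.0]]
ft_force: [-0.2, 0.6, -4.6]
width: 0.132
t: 10.05
ee_pos: [0.5309, 0.267, 0.1164]
tool_rot: [[-0.649, 0.761, 0.0], [0.761, 0.649, -0.002], [-0.001, -0.001, -1.0]]
ft_force: [-0.2, -0.1, -4.7]
width: 0.128
```

```bash
python3 -m crank '[[0,0,0.001,0,0,0],[0,0,0.0015,0,0,0],[0,0,0.0015,0,0,0]]';python3 -m crank '[[0,0,0.001,0,0,0],[0,0,0.0015,0,0,0],[0,0,0.0015,0,0,0]]'
```

```text
t: 10.3
ee_pos: [0.5314, 0.2673, 0.116]
tool_rot: [[-0.649, 0.761, 0.002], [0.761, 0.649, -0.001], [-0.002, 0.001, -1.0]]
ft_force: [1.5, 1.8, 3.4]
width: 0.128
t: 10.55
ee_pos: [0.5317, 0.2674, 0.116]
tool_rot: [[-0.649, 0.761, 0.003], [0.761, 0.649, -0.0], [-0.002, 0.002, -1.0]]
ft_force: [-1.8, 0.1, 10.0]
width: 0.129
```

Contact at the expected height. Unload, then open half-way.

```bash
python3 -m crank '[[0,0,0,0,0,0],[0,0,0,0,0,0],[0,0,0,0,0,0]]'; python3 -m crank '[[0,0,0,0,0,0],[0,0,0,0,0,0],[0,0,0,0,0,0],[0,0,0,0,0,0],[0,0,0,0,0,0],[0,0,0,0,0,0],[0,0,0,0,0,0],[0,0,0,0,0,0]]' 0.2
python3 - <<'E'
from h import *
a=grab("wrist")["image"]; b=grab("side")["image"][100:250,130:330]
cv2.imwrite("pics/rel.png",np.hstack([cv2.resize(a,(400,300)),cv2.resize(b,(400,300))]))
E
```

```text
t: 10.8
ee_pos: [0.5317, 0.2673, 0.116]
tool_rot: [[-0.649, 0.761, 0.003], [0.761, 0.649, -0.0], [-0.003, 0.002, -1.0]]
ft_force: [-0.2, -1.4, 3.3]
width: 0.134
t: 11.47
ee_pos: [0.5317, 0.2673, 0.116]
tool_rot: [[-0.649, 0.761, 0.003], [0.761, 0.649, -0.0], [-0.003, 0.002, -1.0]]
ft_force: [0.9, -0.6, 0.5]
width: 0.604
```

View pics/rel.png

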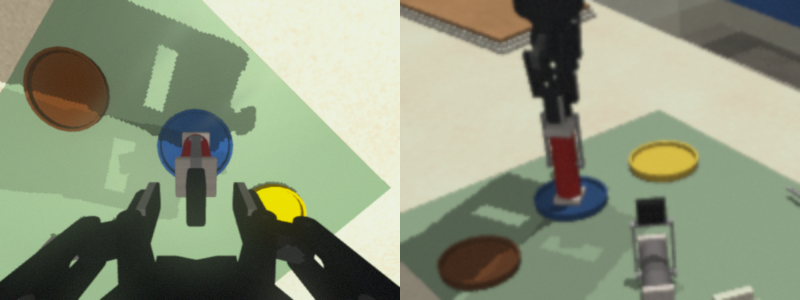

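The plummet stands in the dish, the tab (197,190) free between the open jaws. Rise straight up, then check.

```bash
python3 -m crank '[[0,0,-0.01,0,0,0],[0,0,-0.03,0,0,0],[0,0,-0.055,0,0,0],[0,0,-0.085,0,0,0],[0,0,-0.115,0,0,0],[0,0,-0.145,0,0,0],[0,0,-0.17,0,0,0],[0,0,-0.18,0,0,0],[0,0,-0.18,0,0,0]]'; python3 -m crank '[[0.02,-0.03,0,0,0,0],[0.04,-0.06,0,0,0,0],[0.06,-0.1,0,0,0,0],[0.06,-0.14,0,0,0,0],[0.06,-0.18,0,0,0,0],[0.06,-0.18,0,0,0,0],[0.06,-0.18,0,0,0,0],[0.06,-0.18,0,0,0,0]]'
python3 - <<'E'
from h import *
out=[]
for n,(x,y,w,h) in {"top":(120,120,180,180),"side":(150,100,180,180)}.items():
    f=grab(n); im=f["image"]; out.append(cv2.resize(im[y:y+h,x:x+w],(400,400),interpolation=cv2.INTER_CUBIC))
    hh=cv2.cvtColor(im,cv2.COLOR_BGR2HSV).astype(int); m=(((hh[...,0]<6)|(hh[...,0]>174))&(hh[...,1]>130)&(hh[...,2]>50)).astype(np.uint8)
    k,l,st,c=cv2.connectedComponentsWithStats(m); i=1+np.argmax(st[1:,4]); ys,xs=np.nonzero(l==i)
    print(n,st[i],c[i],"expect mid",proj(f,[.5272,.27,.055]),"top",proj(f,[.5272,.27,.105]))
    print(cv2.minAreaRect(np.c_[xs,ys].astype(np.float32)))
cv2.imwrite("pics/fin.png",np.hstack(out))
E
```

```text
t: 12.32
ee_pos: [0.5317, 0.2675, 0.2623]
tool_rot: [[-0.649, 0.761, 0.007], [0.761, 0.649, 0.001], [-0.004, 0.006, -1.0]]
ft_force: [-0.7, 0.5, -0.2]
width: 0.598
t: 12.98
ee_pos: [0.3913, 0.2108, 0.2608]
tool_rot: [[-0.649, 0.761, 0.006], [0.761, 0.649, 0.001], [-0.004, 0.005, -1.0]]
ft_force: [0.4, 0.1, -0.3]
width: 0.599
top [177 206   1   3   3] [177. 207.] expect mid (np.float64(167.81348792940062), np.float64(205.30088460437125)) top (np.float64(161.63155026968514), np.float64(203.35324212744527))
((177.0, 207.0), (2.0, 0.0), -90.0)
side [205 168  15  31 337] [212.41246291 183.05341246] expect mid (np.float64(211.77080643799442), np.float64(180.83111498980196)) top (np.float64(209.29949740170827), np.float64(161.97551726279391))
((212.3995819091797, 183.24673461914062), (30.199405670166016, 11.564324378967285), 82.40535736083984)
```

View pics/fin.png

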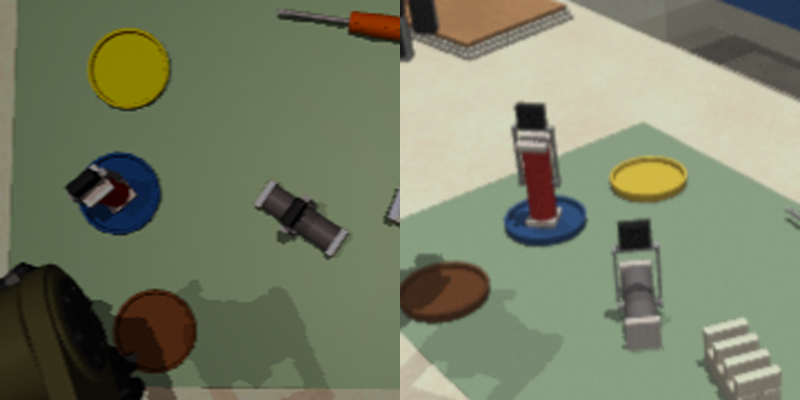

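```bash
python3 -c "
from station import ticket; print(ticket.close_job())"
```

```text
the job is handed in; nothing more can be done
None
```

I picked up the red plummet by its black tab and let it hang until the heavy end swung down. I then lowered it onto the floor of the blue dish until the wrist felt contact, released it and backed the arm away. The job was handed in at about 13 s of the 35 s allowed, and no verdict came back.

**Last checks:**
- **Upright:** in the side view the tube's axis was at 82.4°, against about 82.5° expected for a vertical tube there.
- **Centring:** the side view puts its middle within about 1 pixel sideways of the dish centre. In the top view its top cap is about 5 mm off, inside the 20 mm tolerance.
- **Grey plummet:** it is at the same pixel as at the start, about (255,218) against (256,218).
- **Robot:** it was clear of everything and the wrist force was near zero.

**What disagreed or fell short:**
- **Side camera:** it read about 2–3 pixels low compared with the top and wrist cameras, for both the dish and the tube. I used the top and wrist position for the dish.
- **Top-view red mask:** it found only 3 pixels of the standing tube, so the top-view check was by eye on the cap.
- **Grip:** it was about 4 mm off the tab's centre along the hinge pin, and I allowed for that when placing.

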